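# Clear the stripping plate and wedge up a cover

### The job

Pick up the red scraper block and with it wipe the three loose chips off the aluminium plate into the blue catch tray on its right side, then stand the scraper back on the bench. Then take the yellow wedge and, with it flat on the plate, push its thin nose under the middle of the green cover's front edge until that edge is lifted about 5 mm (not over 10 mm), and finish still gripping the wedge there so that it alone carries the cover. Move chips with the scraper only (not with the gripper or the wedge), and leave the other things on the bench alone.

Things in the scene. Friction and masses are not known exactly. Their poses are not given: they have to be found in the camera images.
- fixture: Fixed fixture, yaw within 0.2 rad: aluminium plate 300 (x) x 160 (y) x 22 high; origin at the centre of its underside, on the bench; +x points away from the robot. A blue catch tray adjoins its right (-y) side. The far part (x 10 to 148) carries the green cover; the near part (x -150 to 10) is free but for three chips, centres within x -115 to -35, y -48 to 48
- tray (a point): Centre of the open blue catch tray's inner floor, at fixture x -75, y -116, z 3. Inside it spans fixture x -147 to -3, y -152 to -80 (the plate's edge); its 3 mm thick outer walls end 16 mm above the bench, 6 mm lower than the plate's top
- lip (a point): Lower front edge of the green cover, mid-width: at fixture x 10, y 0, z 28 when closed, 6 mm above the plate's top. Cover 138 long (x), 120 wide; flange 5 thick; finned hood, 22 mm behind the front edge, rises to 45 mm above the underside. Under the front 55 mm is an open gap 6 mm high; behind that it rests on a base pan
- cover (a joint): Hinge angle (rad) of the green cover about a level axis along fixture y at its far lower edge, 138 mm behind its front edge: 0 closed, grows as the front edge rises; 0.036 is a 5 mm lift of that edge. It falls back by its own weight, 2 to 6 N at the front edge
- wedge: Loose yellow wedge 110 long (x), 34 wide (y), 80 to 170 g, on the bench to one side of the fixture; origin: centre of underside. Nose to +x, roughly away from the robot (yaw within 0.4 rad). From the nose (x 55) the top slopes straight from 2.5 mm up to 23.5 mm high over 70 mm (0.3 mm per mm); behind is the tail block, x -55 to -15, 42 high, to be gripped across y
- wedge_nose (a point): Middle of the wedge's nose edge at its underside (wedge x 55)
- scraper: Loose red scraper block, 150 g, standing on its black rubber foot on the bench, on the other side of the fixture from the wedge; origin: centre of underside. Foot 110 long (x), 26 wide (y), 24 high; above it a grip rib 80 long, 20 wide, up to 70 mm high, to be gripped across y. Its x points roughly away from the robot (yaw within 0.4 rad)
- chip0_center (a point): Centre of the loose black plastic chip, 22 x 14 x 8 mm, 12 g, lying flat anywhere on the free near part of the plate
- chip0: The black chip; origin at the centre of its underside
- chip1_center (a point): Centre of the loose blue plastic chip, 19 x 14 x 8 mm, 12 g, lying flat anywhere on the free near part of the plate
- chip1: The blue chip; origin at the centre of its underside
- chip2_center (a point): Centre of the loose orange plastic chip, 20 x 14 x 8 mm, 12 g, lying flat anywhere on the free near part of the plate
- chip2: The orange chip; origin at the centre of its underside
- screwdriver: Black-handled screwdriver lying to the right, about 200 long; a bystander, leave alone
- pliers: Orange-handled pliers lying to the left, about 180 long; a bystander, leave alone
- circuit_board: Green circuit board 100 x 80, up to 22 high, to the right; a bystander, leave alone
- screw_cup: Grey cup, 72 across, 50 high, to the left; a bystander, leave alone
- connector: Black connector block 60 x 30 x 28 to the right; a bystander, leave alone
- relay: White relay 45 x 35 x 46 to the left; a bystander, leave alone
Not all that is in view belongs to the job. What is meant by the wedge is not black, and is the larger of those in its own colour.

How it is judged:
On the way, in this order (a step that is already met when the one before it is completed fails the run):
1. all three chips lie in the catch tray, wiped there with the held scraper, the cover still closed (y of chip0_center in the frame of fixture between -0.155 and -0.08 m and x of chip0_center in the frame of fixture between -0.152 and 0.002 m and z of each of chip0_center, chip1_center, chip2_center in the frame of fixture below 0.022 m and y of chip1_center in the frame of fixture between -0.155 and -0.08 m and x of chip1_center in the frame of fixture between -0.152 and 0.002 m and y of chip2_center in the frame of fixture between -0.155 and -0.08 m and x of chip2_center in the frame of fixture between -0.152 and 0.002 m and value of joint cover below 0.006 rad and contact force between the fingers and scraper above 0.5 N), for 0.2 s.
2. the scraper is released, standing on the bench, the cover still closed (height (world z) of scraper below 0.006 m and angle between scraper's own z axis and vertical below 0.2 rad and contact force between the fingers and scraper below 0.2 N and value of joint cover below 0.006 rad), for 0.2 s.
3. the gripped wedge, flat on the plate, carries the cover with its front edge lifted 2 to 10 mm (value of joint cover between 0.0145 and 0.073 rad and contact force between wedge and cover above 0.5 N and contact force between each of the arm, the fingers and cover below 0.3 N and contact force between the fingers and wedge above 1 N and z of wedge in the frame of fixture below 0.026 m and angle between wedge's own z axis and vertical below 0.1 rad and y of wedge_nose in the frame of fixture between -0.025 and 0.025 m), for 0.2 s.
At the end, for the whole second after the job is handed in: Chips lie in the tray; the scraper stands released on the bench (tilt < 0.2 rad); fingers hold the wedge flat on the plate (within 4 mm, 0.1 rad), nose within 25 mm of mid-width; it alone carries the cover, whose front edge is lifted 2 to 10 mm (joint 0.0145 to 0.073) and still (all of step 3 and y of chip0_center in the frame of fixture between -0.155 and -0.08 m and x of chip0_center in the frame of fixture between -0.152 and 0.002 m and z of each of chip0_center, chip1_center, chip2_center in the frame of fixture below 0.022 m and y of chip1_center in the frame of fixture between -0.155 and -0.08 m and x of chip1_center in the frame of fixture between -0.152 and 0.002 m and y of chip2_center in the frame of fixture between -0.155 and -0.08 m and x of chip2_center in the frame of fixture between -0.152 and 0.002 m and height (world z) of scraper below 0.006 m and angle between scraper's own z axis and vertical below 0.2 rad and contact force between the fingers and scraper below 0.2 N and angular speed of cover below 0.05 rad/s and linear speed of wedge below 0.02 m/s); the arm keeps its last pose, push and grip.
It fails at once if the cover's front edge is lifted more than 11 mm (value of joint cover above 0.08 rad).
It fails at once if a chip is touched by the robot or the wedge (contact force between any of the fingers, the arm, wedge and chip0 above 0.5 N or contact force between any of the fingers, the arm, wedge and chip1 above 0.5 N or contact force between any of the fingers, the arm, wedge and chip2 above 0.5 N).
It fails at once if the robot itself lifts the cover (contact force between any of the fingers, the arm, scraper and cover above 3 N).
It fails at once if another thing on the bench is shifted more than 20 mm (distance of any of screwdriver, pliers, circuit_board, screw_cup, connector, relay from where it was at the start of the episode above 0.02 m).
It also fails if it takes over 67 s, if anything falls off the work surface, if the arm or the gripper's body presses on something with over 40 N, if the wrist force passes 120 N, or if a joint passes its speed limit or range.

### The arm

A 7-joint arm with a two-finger parallel gripper is mounted at the origin on the work surface. World frame = base frame: x ahead of the robot, y to its left, z up, the work surface at z = 0. Lengths are in m, angles in rad, forces in N, time in s.
With the tool pointing down it reaches from about 0.4 to 0.85 m from the base axis. Payload 4.5 kg.
Tool frame: the origin (TCP) lies where the fingers leave the gripper's body, on its centre line; the fingertips stand 64 mm ahead of it and the grasp point (between the pads) lies 45 mm ahead of it; z points along the fingers, y is the line along which they close (so a half turn about z gives the same grasp; the last joint's range is limited). The gripper opens to 88 mm and grips with 3 to 60 N. Pads are 18 mm wide; open, the fingers measure 123 mm over their backs; the gripper's body (75 mm by 187 mm) begins 45 mm behind the grasp point.
Start: joints at [-1.272, 0.689, -0.195, 1.565, 0.157, 0.902, -0.215], TCP at [0.164, 0.603, 0.303] pointing down, gripper open.
Joint ranges: [-3.01, 3.01], [-0.46, 2.08], [-1.47, 1.51], [0.13, 2.56], [-1, 4.14], [0.04, 2.09], [-2.66, 2.66]. Speed limits (rad/s): [2.57, 2.57, 3.14, 3.14, 3.14, 3.14, 3.14].

### API

Orientations are given as a unit quaternion [x, y, z, w].
In Python, from plant import r gives the robot as it stands.
- The arm moves only by the tool play_rows, never from a script. Its arguments are lists of equal length, an entry for each row: "translation": the shift along the tool's x, y, z in m, a list of three; "delta_rot": the turn, a rotation vector about the tool's x, y, z in degrees, a list of three; "grip": the opening, from -1 (shut) to 1 (fully open). In form: {"translation": [[x, y, z], ...], "delta_rot": [[rx, ry, rz], ...], "grip": [grip, ...]}. A call has 1 to 20 rows; each row shifts and turns the commanded pose from where the row before left it, along the tool's axes as they then stand; what a row does not reach is not made up. A row lasts 1/8 s, in which the tool goes at most 62.5 mm and 10.7 degrees, less where a joint would pass 70% of its speed; a pose out of reach is approached as far as the arm can. A call with a gripper value outside its range is refused whole. The fingers move at their own pace and stop on an object; "squeeze" is the grip in N (left out, the last holds). Time passes only in rows, so rows that do not move let the fingers close. It gives the time, the measured TCP pose, the force, the opening and the grip force at its end, in the units of the state.
- r.get_state(): the state, without advancing time (a new reading comes with each control period).
- r.snapshot(name): name is "side" or "top" or "wrist"; returns the picture (400x640x3 uint8, blue, green, red); there is no depth.
- r.get_calibration(name): a dict with "intrinsics" (3x3 intrinsics, pixels), "k1" (the pictures are not rectified: a ray, as slopes to the right and down, at radius r is drawn at 1 + k1 r^2 times it, then the intrinsics apply), "eye" and "rotation" of the camera in the world. Camera axes: x right, y up, looking along -z (the intrinsics and any distortion apply to the point x, -y, -z); pixel columns grow to the right and rows downward; lengths in m; the calibration is good to about 2 mm. A picture is of the moment at which its call begins: read the wrist's pose just before it. get_calibration takes no time and is no camera call; for the wrist camera it gives the pose at the moment of the call.
- r.finish_job(): hands the job in; it is judged then, once.
Trained networks look in the newest picture that a camera, given by its name, has taken for a name from the list of things; names that differ only in an ending like _2 or _b are one class to them, and where a whole thing is asked for, a point or a joint stands for the part that bears it (a point fixed in the world has none). Each returns a list of dicts, best first, with "confidence" (0 to 1); they miss things now and then, are a little off and sometimes report something else, mostly with a low value. They report only what shows in the picture. A call takes as long as a camera call. They do not tell look-alikes from the thing itself.
- r.look_for(camera, target): "point" ([x, y, z] in m, in world coordinates, good to about 4 mm: the middle of the surface that is visible of it).
- r.silhouettes(camera, target): "pixels" (400x640 bool, what is visible of it).
The state is a dict: "clock": time; "q": joint angles; "qd": joint speeds; "joint_torque": joint torques, N m; "tool_pos": TCP position; "eef_rot": TCP orientation; "contact_force": force on the tool from outside, world axes, zero at the start; "moment": the same for the moment, N m; "opening": opening from 0.0 (shut) to 1.0 (fully open); "finger_force": force on a finger pad.
Only numpy, scipy, OpenCV 4.12 (cv2) and the standard library are available. Lean on these libraries where they do the work, as an engineer would, in place of code of your own. Each camera call takes 0.05 s, during which the arm holds its last target. There are 200 camera calls.

## Working session

There is one attempt and no reset: what is moved stays moved. The work goes in short steps, Python scripts to look and compute and a tool call to move; the robot and the scene stay as the last step left them, time stands still between calls to the robot, and variables do not carry over. Pictures are saved under pics/ and viewed, at most 10 in all, crops included, and the job is handed in when it is done.

Besides the shell and the picture viewer there is one more tool, called after "Call:" as name(argument=value, ...) on one line, values as JSON. play_rows: Moves the arm, as the interface text tells. Its arguments: {"type":"object","properties":{"translation":{"type":"array","items":{"type":"array","items":{"type":"number"}}},"delta_rot":{"type":"array","items":{"type":"array","items":{"type":"number"}}},"grip":{"type":"array","items":{"type":"number"}},"squeeze":{"type":"number"}},"required":["translation","delta_rot","grip"]}

```bash
mkdir -p pics; ls; cat > h.py <<'E'
import numpy as np, cv2
from plant import r
from scipy.spatial.transform import Rotation as R
def snap(n,f=None):
    im=np.array(r.snapshot(n))
    if f: cv2.imwrite('pics/'+f,im)
    return im
def proj(c,P):
    E=np.array(c['eye']); M=np.array(c['rotation']); M=M if M.shape==(3,3) else R.from_quat(M).as_matrix()
    p=(np.atleast_2d(P)-E)@M; x=p[:,0]/-p[:,2]; y=-p[:,1]/-p[:,2]
    k=1+c['k1']*(x*x+y*y); K=np.array(c['intrinsics'])
    return np.c_[K[0,0]*x*k+K[0,2],K[1,1]*y*k+K[1,2]]
def ray(c,uv):
    K=np.array(c['intrinsics']); uv=np.atleast_2d(uv).astype(float)
    d=np.array([c['k1'],0,0,0,0.])
    s=cv2.undistortPoints(uv[:,None],K,d)[:,0]
    M=np.array(c['rotation']); M=M if M.shape==(3,3) else R.from_quat(M).as_matrix()
    return np.c_[s[:,0],-s[:,1],-np.ones(len(s))]@M.T
def onz(c,uv,z):
    d=ray(c,uv); E=np.array(c['eye']); return E+d*((z-E[2])/d[:,2])[:,None]
E
python3 - <<'E'
from h import *
for n in('top','side'):
    snap(n,n+'0.png'); c=r.get_calibration(n); print(n,c)
    for t in ['fixture','lip','tray','wedge','wedge_nose','scraper','chip0','chip1','chip2','screwdriver','pliers','circuit_board','screw_cup','connector','relay']:
        for o in r.look_for(n,t)[:3]:
            p=np.array(o['point']); print(t,round(o['confidence'],2),p.round(3),proj(c,p).round(0)[0])
print(r.get_state())
E
```

```text
pics
top {'intrinsics': array([[408.30564204,   0.        , 325.94666978],
       [  0.        , 408.30564204, 195.96733591],
       [  0.        ,   0.        ,   1.        ]]), 'k1': -0.00345326448376661, 'eye': array([0.45386735, 0.00221121, 1.39087258]), 'rotation': array([ 0.02353941, -0.02038015, -0.70075438,  0.71272284])}
fixture 0.95 [ 0.562 -0.03   0.022] [338. 189.]
lip 0.95 [ 0.659 -0.     0.065] [329. 158.]
lip 0.24 [ 0.465 -0.309  0.051] [423. 220.]
lip 0.18 [0.423 0.295 0.018] [240. 229.]
tray 0.76 [ 0.564 -0.028  0.019] [337. 189.]
wedge 0.86 [0.426 0.296 0.015] [240. 228.]
wedge 0.69 [0.285 0.314 0.019] [233. 271.]
wedge 0.54 [0.49  0.188 0.013] [273. 210.]
wedge_nose 0.76 [0.489 0.184 0.015] [274. 210.]
wedge_nose 0.57 [0.431 0.296 0.021] [240. 227.]
wedge_nose 0.56 [0.286 0.312 0.019] [234. 270.]
scraper 0.54 [ 0.465 -0.31   0.052] [423. 219.]
scraper 0.33 [0.576 0.501 0.022] [180. 183.]
chip0 0.71 [ 0.564 -0.027  0.023] [337. 189.]
chip1 0.71 [ 0.564 -0.027  0.023] [337. 189.]
chip2 0.71 [ 0.564 -0.027  0.023] [337. 189.]
screwdriver 0.77 [ 0.417 -0.438  0.026] [4
[... 1966 characters left out ...]
k': 1.6, 'q': array([-1.27220475,  0.68913527, -0.19459293,  1.5652563 ,  0.15730834,
        0.90247907, -0.21507816]), 'qd': array([ 0.00020443,  0.00023188, -0.0006017 ,  0.0009098 , -0.00050434,
        0.0001736 , -0.00258935]), 'joint_torque': array([ 8.34805578e-04, -5.27476573e+01, -1.26680855e+00, -1.53743166e+01,
       -5.19352464e-02, -8.94897548e-04,  2.34380775e-05]), 'tool_pos': array([0.16355786, 0.60326412, 0.30273219]), 'eef_rot': array([1.31990238e-01, 9.91251015e-01, 5.28696186e-05, 1.27293550e-06]), 'contact_force': array([ 0.0904653 ,  0.23882221, -0.04730418]), 'moment': array([ 0.01306707, -0.02638879, -0.06616808]), 'finger_force': 0.0, 'opening': 0.9992268958936052}
```

```bash
python3 - <<'E'
import cv2
a=cv2.imread('pics/top0.png')[130:300,160:500]; cv2.imwrite('pics/a.png',cv2.resize(a,(800,400),interpolation=2))
b=cv2.imread('pics/side0.png')[110:380,150:500]; cv2.imwrite('pics/b.png',cv2.resize(b,(770,594),interpolation=2))
E
```

```text
(no output)
```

View pics/a.png

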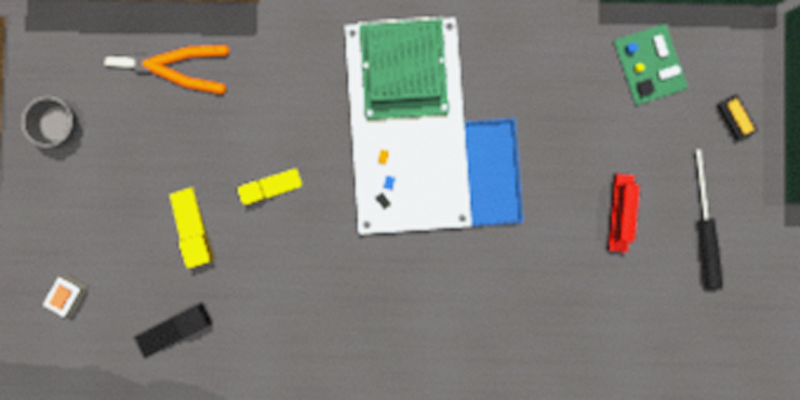

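View pics/b.png

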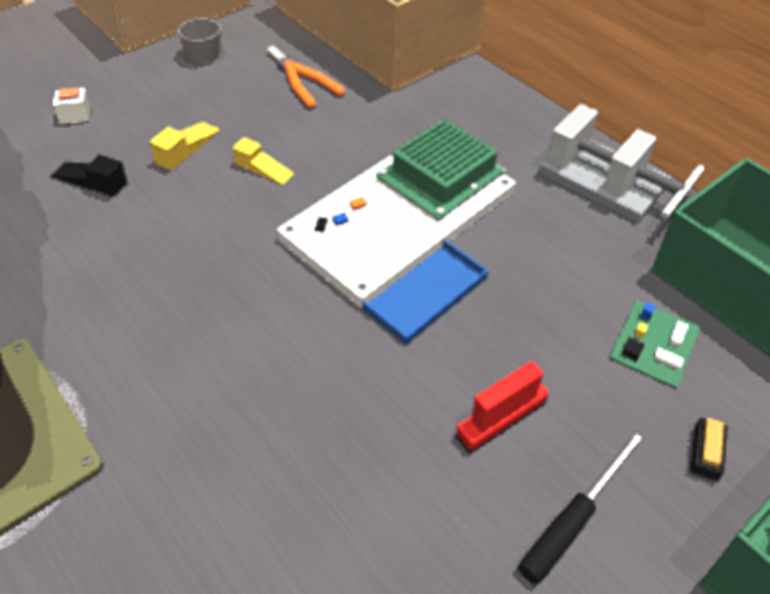

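Top view (full-frame pixels): there are three wedge look-alikes. These are the larger yellow one at (241,227), the smaller yellow one at (275,209) and the black one at (233,270). I choose the larger yellow. The scraper is the red block at (425,220). The chips are at (321,215), (325,208) and (322,197), and the tray is on the right at (370,203). Next I measure poses by fitting hulls in both views.

```bash
cat >> h.py <<'E'
from scipy.optimize import minimize
def box(x0,x1,y0,y1,z0,z1): return np.array([[x,y,z] for x in(x0,x1) for y in(y0,y1) for z in(z0,z1)])
WEDGE=np.r_[box(-.055,-.015,-.017,.017,0,.042),box(.0549,.055,-.017,.017,0,.0025)]
SCR=np.r_[box(-.055,.055,-.013,.013,0,.024),box(-.04,.04,-.010,.010,0,.070)]
PLATE=box(-.15,.15,-.08,.08,0,.022)
CHIP=lambda l:box(-l/2,l/2,-.007,.007,0,.008)
def pose(V,p):
    c,s=np.cos(p[2]),np.sin(p[2]); return V@np.array([[c,s,0],[-s,c,0],[0,0,1]])+[p[0],p[1],p[3]]
def blob(m,near):
    n,L,st,ce=cv2.connectedComponentsWithStats(m.astype(np.uint8))
    best=min((i for i in range(1,n) if st[i,4]>=8),key=lambda i:np.hypot(*(ce[i]-near)))
    return L==best
S=8
def hullmask(m):
    pts=np.argwhere(m)[:,::-1].astype(float)
    pts=np.concatenate([pts+d for d in([-.5,-.5],[.5,-.5],[-.5,.5],[.5,.5])]).astype(np.float32)
    return cv2.convexHull(pts)[:,0]
def fit(V,obs,p0,freez=True):
    """obs: list of (calib, mask)"""
    H=[]
    for c,m in obs:
        h=hullmask(m); o=h.min(0)-12; sz=((h.max(0)+12-o)*S).astype(int)
        A=np.zeros((sz[1],sz[0]),np.uint8); cv2.fillConvexPoly(A,((h-o)*S).astype(np.int32),1); H.append((c,o,A))
    def cost(p):
        q=[p[0],p[1],p[2],p[3] if freez else p0[3]]; t=0
        for c,o,A in H:
            B=np.zeros_like(A); g=proj(c,pose(V,q)).astype(np.float32)
            cv2.fillConvexPoly(B,((cv2.convexHull(g)[:,0]-o)*S).astype(np.int32),1)
            t+=1-(A&B).sum()/(A|B).sum()
        return t/len(H)
    n=4 if freez else 3
    x0=np.array(p0[:n],float)
    for _ in range(2):
        sx=np.vstack([x0]+[x0+d for d in np.diag([.012,.012,.15,.01][:n])])
        rs=minimize(cost,x0,method='Nelder-Mead',options=dict(initial_simplex=sx,maxiter=300,xatol=1e-5,fatol=1e-5)); x0=rs.x
    return rs.x,rs.fun
def masks(im):
    b,g,r_=[im[...,i].astype(int) for i in range(3)]
    return dict(red=(r_>90)&(g<r_*.45)&(b<r_*.45),yel=(r_>100)&(g>.7*r_)&(b<.5*g),white=(np.minimum(np.minimum(b,g),r_)>150),
      blue=(b>120)&(r_<.55*b),orange=(r_>150)&(g<.8*r_)&(g>.4*r_)&(b<.45*r_),black=(np.maximum(np.maximum(b,g),r_)<60))
E
python3 - <<'E'
from h import *
C={n:r.get_calibration(n) for n in('top','side')}
M={n:masks(cv2.imread(f'pics/{n}0.png')) for n in C}
def go(name,V,col,z,yaw,near,p0):
    ob=[(C[n],blob(M[n][col],near[n])) for n in C]
    print(name,[int(m.sum()) for _,m in ob])
    for k in ([0,1],[0],[1]):
        for fz in ([True,False] if len(k)==2 else [False]):
            x,f=fit(V,[ob[i] for i in k],[*p0,yaw,z],fz); print('  ',k,fz,x.round(4),round(f,3))
go('plate',PLATE,'white',0,0,dict(top=(338,195),side=(320,215)),(.6,0))
go('wedge',WEDGE,'yel',0,.1,dict(top=(241,227),side=(235,177)),(.42,.29))
go('scraper',SCR,'red',0,0,dict(top=(425,220),side=(378,295)),(.465,-.32))
E
```

```text
plate [2880, 2741]
   [0, 1] True [ 0.5853 -0.0152  0.0868  0.0083] 0.087
   [0, 1] False [ 0.587  -0.0124  0.0814] 0.093
   [0] False [ 0.5851 -0.0131  0.098 ] 0.057
   [1] False [ 0.5911 -0.0119  0.087 ] 0.122
wedge [377, 349]
   [0, 1] True [ 0.4336  0.2954  0.3143 -0.0005] 0.065
   [0, 1] False [0.434  0.2948 0.3148] 0.066
   [0] False [0.4327 0.2951 0.3401] 0.076
   [1] False [0.4339 0.2947 0.3244] 0.049
scraper [320, 790]
   [0, 1] True [ 0.4639 -0.3211 -0.0706  0.0027] 0.059
   [0, 1] False [ 0.464  -0.3208 -0.0696] 0.067
   [0] False [ 0.4639 -0.3215 -0.0746] 0.061
   [1] False [ 0.4661 -0.3198 -0.0708] 0.049
```

```bash
python3 - <<'E'
from h import *
C={n:r.get_calibration(n) for n in('top','side')}
M={n:masks(cv2.imread(f'pics/{n}0.png')) for n in C}
near=dict(top=(338,195),side=(320,215))
for n in C:
    h=hullmask(blob(M[n]['white'],near[n])); q=cv2.approxPolyDP(h[:,None],4,True)[:,0]
    print(n,q.tolist(),onz(C[n],q,.022)[:,:2].round(3).tolist())
c=r.get_calibration('wrist');s=r.get_state();Rt=R.from_quat(s['eef_rot'])
print(c['intrinsics'][0,0],c['k1'],'cam in tool',Rt.inv().apply(c['eye']-s['tool_pos']).round(3),'view',(Rt.inv()*R.from_quat(c['rotation'])).as_matrix().round(3))
E
```

```text
top [[359.5, 226.5], [311.5, 228.5], [306.5, 139.5], [353.5, 136.5]] [[0.439, -0.105], [0.429, 0.055], [0.73, 0.078], [0.742, -0.081]]
side [[384.5, 191.5], [317.5, 246.5], [274.5, 214.5], [325.5, 179.5]] [[0.745, -0.079], [0.446, -0.116], [0.424, 0.051], [0.638, 0.078]]
341.08730604257494 -0.015605246635495148 cam in tool [ 0.079  0.001 -0.082] view [[-0.     0.954  0.301]
 [ 1.     0.001 -0.001]
 [-0.001  0.301 -0.954]]
```

Call:
play_rows(translation=[[-0.0286,-0.0272,0],[-0.0286,-0.0272,0],[-0.0286,-0.0272,0],[-0.0286,-0.0272,0],[-0.0286,-0.0272,0],[-0.0286,-0.0272,0],[-0.0286,-0.0272,0],[-0.0286,-0.0272,0],[-0.0286,-0.0272,0],[-0.0286,-0.0272,0],[-0.0286,-0.0272,0],[-0.0286,-0.0272,0],[-0.0286,-0.0272,0],[-0.0286,-0.0272,0],[0,0,0],[0,0,0],[0,0,0]], delta_rot=[[0,0,0],[0,0,0],[0,0,0],[0,0,0],[0,0,0],[0,0,0],[0,0,0],[0,0,0],[0,0,0],[0,0,0],[0,0,0],[0,0,0],[0,0,0],[0,0,0],[0,0,-10],[0,0,-9.5],[0,0,0]], grip=[1,1,1,1,1,1,1,1,1,1,1,1,1,1,1,1,1])

```text
clock: 3.72
tool_pos: [0.4505, 0.1308, 0.3028]
eef_rot: [-0.037, 0.999, 0.0, 0.0]
contact_force: [0.0, -0.6, 0.7]
opening: 1.003
finger_force: 0.0
```

```bash
cat >> h.py <<'E'
def wr(name):
    s=r.get_state(); c=r.get_calibration('wrist'); im=snap('wrist',name+'.png')
    np.savez('pics/'+name+'.npz',im=im,**{k:np.array(v) for k,v in c.items()}); return c,im,s
def ld(name):
    d=np.load('pics/'+name+'.npz'); c={k:d[k] for k in('intrinsics','eye','rotation')}; c['k1']=float(d['k1']); return c,d['im']
def quad(c,im,near,z):
    h=hullmask(blob(masks(im)['white'],near)); q=cv2.approxPolyDP(h[:,None],6,True)[:,0]
    return q,onz(c,q,z)[:,:2]
E
python3 - <<'E'
from h import *
c,im,s=wr('w1'); print(s['clock'],s['tool_pos'],s['eef_rot'])
w=pose(WEDGE,[.434,.295,.315,0]); uv=proj(c,w[:4].mean(0))[0]; print(uv)
m=blob(masks(im)['yel'],proj(c,[.434,.295,.02])[0]); print(m.sum(),fit(WEDGE,[(c,m)],[.434,.295,.3,0],False))
q,p=quad(c,im,proj(c,[.51,-.02,.022])[0],.022); print(q.tolist(),p.round(4).tolist())
E
```

```text
3.725 [0.45050566 0.13077783 0.30278652] [-3.66854493e-02  9.99326815e-01  2.97770379e-04  8.02649067e-05]
[464.9248387  110.55274896]
3020 (array([0.43105173, 0.29802151, 0.33524046]), np.float64(0.16646103149666636))
[[263.5, 314.5], [134.5, 302.5], [101.5, 139.5], [249.5, 137.5]] [[0.6458, 0.0748], [0.6404, -0.0859], [0.4392, -0.1025], [0.4259, 0.0552]]
```

View pics/w1.png

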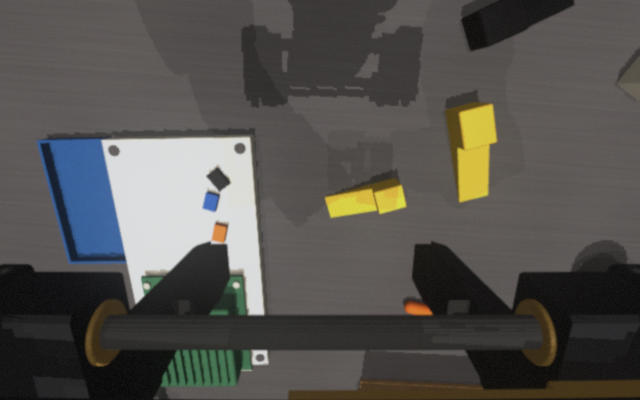

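The wrist view shows the larger yellow wedge at (472,150), nose away from the robot; the small yellow one is at (365,198) and the black one at (515,20). The chips are at (218,178), (211,201) and (220,233). Next I check the wedge's corners explicitly.

```bash
python3 - <<'E'
from h import *
c,im=ld('w1')
print('nose',onz(c,[[461,203],[489,196]],.0025).round(4).tolist())
print('tailtop',onz(c,[[458,109],[494,103],[497,143],[461,149]],.042).round(4).tolist())
print('fold',onz(c,[[457,149],[490,145]],.0235).round(4).tolist())
m=blob(masks(im)['yel'],(472,150)); print(m.sum(),hullmask(m).tolist())
for y in(0,.15,.3): print(fit(WEDGE,[(c,m)],[.434,.295,y,0],True))
a=cv2.resize(im[90:215,435:510],(450,750)[::1],interpolation=2); cv2.imwrite('pics/c.png',cv2.resize(im[90:215,435:510],(360,600),interpolation=2))
E
```

```text
nose [[0.4879, 0.3022, 0.0025], [0.4768, 0.3337, 0.0025]]
tailtop [[0.3802, 0.2621, 0.042], [0.3719, 0.2962, 0.042], [0.4101, 0.308, 0.042], [0.4189, 0.2727, 0.042]]
fold [[0.4217, 0.2763, 0.0235], [0.4148, 0.3108, 0.0235]]
3020 [[496.5, 141.5], [487.5, 194.5], [486.5, 195.5], [462.5, 201.5], [458.5, 201.5], [457.5, 198.5], [456.5, 184.5], [455.5, 152.5], [455.5, 148.5], [457.5, 111.5], [458.5, 110.5], [460.5, 109.5], [471.5, 106.5], [483.5, 103.5], [491.5, 103.5], [492.5, 104.5], [493.5, 110.5], [494.5, 118.5], [496.5, 136.5]]
(array([ 0.43413565,  0.30711274,  0.32221175, -0.01772631]), np.float64(0.12059120611819996))
(array([ 0.43378667,  0.30809768,  0.31758317, -0.01967949]), np.float64(0.12089171763654272))
(array([ 0.43389324,  0.30720742,  0.31710873, -0.01761997]), np.float64(0.12166657061230535))
```

View pics/c.png

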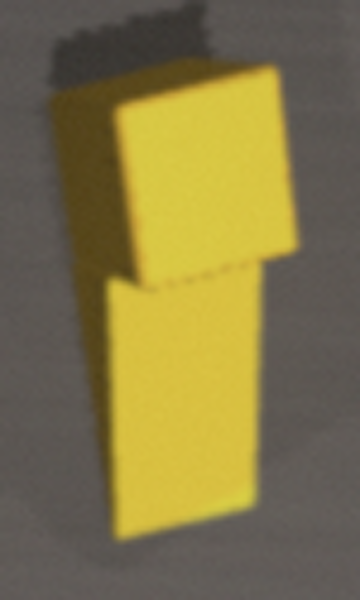

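```bash
sed -i 's/yel=(r_>100)&(g>.7\*r_)&(b<.5\*g)/yel=(r_>50)\&(g>.65*r_)\&(g<1.1*r_)\&(b<.6*g)/' h.py; python3 - <<'E'
from h import *
c,im=ld('w1'); m=blob(masks(im)['yel'],(472,150)); print(m.sum())
print(fit(WEDGE,[(c,m)],[.434,.295,.3,0],True),fit(WEDGE,[(c,m)],[.434,.295,.3,0],False))
C={n:r.get_calibration(n) for n in('top','side')}
ob=[(c,m)]
for n,k in(('top',(241,227)),('side',(235,177))): ob.append((C[n],blob(masks(cv2.imread(f'pics/{n}0.png'))['yel'],k)))
print(fit(WEDGE,ob,[.434,.295,.3,0],True))
print(fit(WEDGE,ob[1:],[.434,.295,.3,0],True))
# chips, z=.03 top
for n,u in(('black',(218,178)),('blue',(211,201)),('orange',(220,233))): print(n,onz(c,u,.028).round(4))
# plate corners by wrist: near corners
q,p=quad(c,im,(170,200),.022)
print(q.tolist())
E
```

```text
3792
(array([0.42925612, 0.29595241, 0.33711318, 0.00302069]), np.float64(0.023334006537561014)) (array([0.42918261, 0.29728157, 0.33179252]), np.float64(0.023685935345834297))
(array([ 0.43215238,  0.29690028,  0.32308161, -0.00175071]), np.float64(0.09740048021514806))
(array([ 0.43352473,  0.29446058,  0.31048628, -0.00111421]), np.float64(0.07083570192118033))
black [[0.471  0.0228 0.028 ]]
blue [[0.4978 0.0147 0.028 ]]
orange [[0.5355 0.024  0.028 ]]
[[263.5, 314.5], [134.5, 302.5], [101.5, 139.5], [249.5, 137.5]]
```

Call:
play_rows(translation=[[0.0025,-0.033,0],[0.0025,-0.033,0],[0.0025,-0.033,0],[0.0025,-0.033,0],[0.0025,-0.033,0],[0.0025,-0.033,0],[0.0025,-0.033,0],[0.0025,-0.033,0],[0.0025,-0.033,0],[0.0025,-0.033,0],[0,0,0],[0,0,0]], delta_rot=[[0,0,0],[0,0,0],[0,0,0],[0,0,0],[0,0,0],[0,0,0],[0,0,0],[0,0,0],[0,0,0],[0,0,0],[0,0,8.2],[0,0,0]], grip=[1,1,1,1,1,1,1,1,1,1,1,1])

```text
clock: 5.28
tool_pos: [0.4504, -0.2, 0.3027]
eef_rot: [0.034, 0.999, -0.0, -0.0]
contact_force: [0.5, 0.4, 0.4]
opening: 0.996
finger_force: 0.0
```

```bash
python3 - <<'E'
from h import *
c,im,s=wr('w2'); print(s['clock'],s['tool_pos'],s['eef_rot'])
m=blob(masks(im)['red'],proj(c,[.464,-.321,.04])[0]); print(m.sum())
for f in(True,False): print(fit(SCR,[(c,m)],[.464,-.321,-.07,0],f))
q,p=quad(c,im,proj(c,[.51,-.03,.022])[0],.022); print(q.tolist(),p.round(4).tolist())
E
```

```text
5.275 [ 0.45038001 -0.20002665  0.30271614] [ 3.42955208e-02  9.99411725e-01 -1.42356817e-04 -1.95305638e-05]
2609
(array([ 0.47051701, -0.32888226, -0.0701494 , -0.02520042]), np.float64(0.07739338027029219))
(array([ 0.46236682, -0.31845561, -0.12825202]), np.float64(0.11782313127778232))
[[558.5, 125.5], [551.5, 271.5], [471.5, 270.5], [415.5, 242.5], [408.5, 149.5]] [[0.4246, 0.0548], [0.5998, 0.0709], [0.5912, -0.0265], [0.5494, -0.0945], [0.4395, -0.1037]]
```

View pics/w2.png

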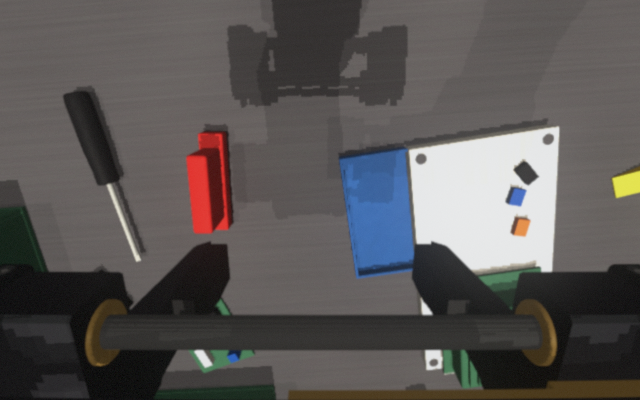

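```bash
sed -i 's/red=(r_>90)/red=(r_>45)/' h.py; python3 - <<'E'
from h import *
c,im=ld('w2'); m=blob(masks(im)['red'],(208,180)); print(m.sum())
for f in(True,False): print(fit(SCR,[(c,m)],[.464,-.321,-.07,0],f))
C=r.get_calibration('side');ms=blob(masks(cv2.imread('pics/side0.png'))['red'],(378,295))
print(fit(SCR,[(c,m),(C,ms)],[.464,-.321,-.07,0],True))
print(onz(c,[[189,155],[211,149],[213,232],[195,234]],.07).round(4).tolist())
# fixture chips
import numpy as np
fx=np.array([.5815,-.0115]);a=.085;Rm=np.array([[np.cos(a),-np.sin(a)],[np.sin(a),np.cos(a)]])
for n,u in(('black',(526,172)),('blue',(516,197)),('orange',(521,227))):
    p=onz(c,u,.028)[0]; print(n,p.round(4),((p[:2]-fx)@Rm).round(4))
for p in([.471,.0228],[.4978,.0147],[.5355,.024]):print(((np.array(p)-fx)@Rm).round(4))
for u in((341,159),(410,150),(359,277)): p=onz(c,u,.016)[0]; print('tray',((p[:2]-fx)@Rm).round(4))
E
```

```text
3704
(array([ 0.46505305, -0.32223964, -0.09270408, -0.01132242]), np.float64(0.025817522451711317))
(array([ 0.46242454, -0.31805303, -0.11673847]), np.float64(0.060862654217824996))
(array([ 0.46482053, -0.31904995, -0.08558756, -0.0028877 ]), np.float64(0.05515834123911556))
[[0.4215, -0.32, 0.07], [0.4174, -0.2985, 0.07], [0.5003, -0.3103, 0.07], [0.5012, -0.3288, 0.07]]
black [0.4714 0.022  0.028 ] [-0.1069  0.0428]
blue [0.4992 0.0141 0.028 ] [-0.0798  0.0325]
orange [0.5357 0.0235 0.028 ] [-0.0427  0.0388]
[-0.1072  0.0436]
[-0.0812  0.0332]
[-0.0428  0.0393]
tray [-0.1489 -0.1524]
tray [-0.1473 -0.0768]
tray [-0.0003 -0.1504]
```

The scraper stands at about (0.464, -0.3195), yaw -0.09. The fixture is at (0.5815, -0.0115), yaw 0.085. In the fixture frame the chips are at (-107,43), (-80,33) and (-43,39) mm, and the tray corners check out. Now I grasp.

Call:
play_rows(translation=[[-0.0055,-0.0296,0],[-0.0055,-0.0296,0],[-0.0055,-0.0296,0],[-0.0053,-0.0296,0],[0,0,0.03],[0,0,0.03],[0,0,0.03],[0,0,0.03],[0,0,0.03],[0,0,0.03],[0,0,0.013],[0,0,0.013],[0,0,0],[0,0,0],[0,0,0],[0,0,0],[0,0,0],[0,0,0]], delta_rot=[[0,0,0],[0,0,0],[0,0,0],[0,0,0],[0,0,1.2],[0,0,0],[0,0,0],[0,0,0],[0,0,0],[0,0,0],[0,0,0],[0,0,0],[0,0,0],[0,0,0],[0,0,0],[0,0,0],[0,0,0],[0,0,0]], grip=[1,1,1,1,1,1,1,1,1,1,1,1,1,-1,-1,-1,-1,-1], squeeze=25)

```text
clock: 7.58
tool_pos: [0.4641, -0.3196, 0.0968]
eef_rot: [0.044, 0.999, 0.0, 0.0]
contact_force: [0.2, -0.9, 0.7]
opening: 0.462
finger_force: 0.0
```

Call:
play_rows(translation=[[0,0,0],[0,0,0],[0,0,0],[0,0,0],[0,0,0]], delta_rot=[[0,0,0],[0,0,0],[0,0,0],[0,0,0],[0,0,0]], grip=[-1,-1,-1,-1,-1])

```text
clock: 8.2
tool_pos: [0.4641, -0.3196, 0.0966]
eef_rot: [0.044, 0.999, 0.0, -0.0]
contact_force: [-0.3, -0.7, -0.4]
opening: 0.224
finger_force: 25.0
```

Call:
play_rows(translation=[[0,0,-0.02],[0,0,-0.031],[0,0,-0.031],[0,0,-0.031],[-0.0057,0.0311,0],[-0.0057,0.0311,0],[-0.0057,0.0311,0],[-0.0057,0.0311,0],[-0.0057,0.0311,0],[-0.0057,0.0311,0],[-0.0057,0.0311,0],[-0.0057,0.0311,0],[-0.0057,0.0311,0],[-0.0057,0.0311,0],[-0.0057,0.0311,0],[-0.0057,0.0311,0],[0,0,0.03],[0,0,0.03],[0,0,0.015],[0,0,0]], delta_rot=[[0,0,0],[0,0,0],[0,0,-5],[0,0,-4.9],[0,0,0],[0,0,0],[0,0,0],[0,0,0],[0,0,0],[0,0,0],[0,0,0],[0,0,0],[0,0,0],[0,0,0],[0,0,0],[0,0,0],[0,0,0],[0,0,0],[0,0,0],[0,0,0]], grip=[-1,-1,-1,-1,-1,-1,-1,-1,-1,-1,-1,-1,-1,-1,-1,-1,-1,-1,-1,-1])

```text
clock: 10.7
tool_pos: [0.5004, 0.0579, 0.134]
eef_rot: [-0.042, 0.999, -0.0, -0.001]
contact_force: [0.9, -0.5, -1.4]
opening: 0.225
finger_force: 25.0
```

```bash
python3 - <<'E'
from h import *
im=snap('side'); s=r.get_state(); print(s['tool_pos'],s['eef_rot'],s['contact_force'],s['opening'])
cv2.imwrite('pics/d.png',cv2.resize(im[140:260,230:400],(800,565),interpolation=2))
E
```

```text
[0.50083933 0.05797438 0.13477074] [-4.20836277e-02  9.99114079e-01 -3.01654483e-05 -1.56642902e-04] [-0.01024368  1.23027083 -1.75284103] 0.22658334002111172
```

View pics/d.png

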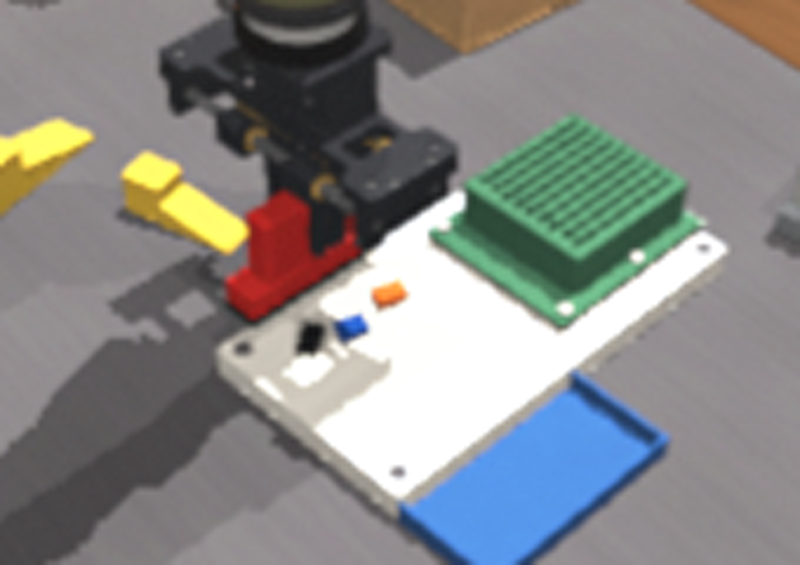

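The scraper is on the plate's left edge at crop (290,265), and all three chips are on its tray side. Lowering and wiping.

Call:
play_rows(translation=[[0,0,0.008],[0,0,0.0075],[0,0,0],[0,-0.012,0],[0,-0.0125,0],[0,-0.0125,0],[0,-0.0125,0],[0,-0.0125,0],[0,-0.0125,0],[0,-0.0125,0],[0,-0.0125,0],[0,-0.0125,0],[0,-0.0125,0],[0,-0.0125,0],[0,-0.0125,0],[0,-0.0125,0],[0,-0.01,0],[0,0,0],[0,0,0],[0,0,0]], delta_rot=[[0,0,0],[0,0,0],[0,0,0],[0,0,0],[0,0,0],[0,0,0],[0,0,0],[0,0,0],[0,0,0],[0,0,0],[0,0,0],[0,0,0],[0,0,0],[0,0,0],[0,0,0],[0,0,0],[0,0,0],[0,0,0],[0,0,0],[0,0,0]], grip=[-1,-1,-1,-1,-1,-1,-1,-1,-1,-1,-1,-1,-1,-1,-1,-1,-1,-1,-1,-1])

```text
clock: 13.25
tool_pos: [0.5153, -0.1126, 0.1192]
eef_rot: [-0.043, 0.999, 0.0, -0.0]
contact_force: [-0.1, -0.3, -2.8]
opening: 0.228
finger_force: 25.0
```

```bash
python3 - <<'E'
from h import *
im=snap('side'); s=r.get_state(); print(s['tool_pos'],s['eef_rot'],s['contact_force'],s['opening'])
cv2.imwrite('pics/e.png',cv2.resize(im[140:280,230:430],(800,560),interpolation=2))
E
```

```text
[ 0.51534722 -0.11268507  0.11920746] [-4.26618722e-02  9.99089544e-01  2.17426336e-04 -2.54754229e-06] [-0.13659126  0.61858119 -2.37269228] 0.22901615084913915
```

View pics/e.png

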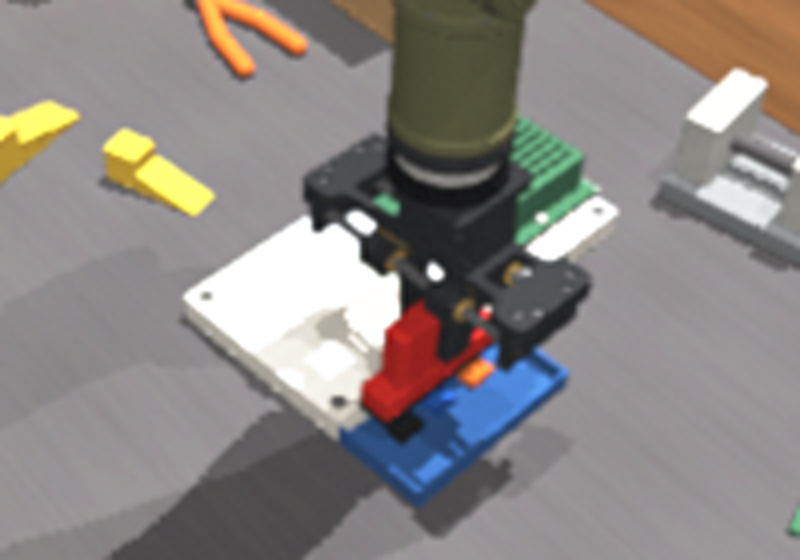

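All three chips appear in the tray, at crop (405,425), (440,395) and (475,372). Lifting clear, moving aside and checking.

Call:
play_rows(translation=[[0,0,-0.015],[0,0,-0.025],[0,0,-0.03],[0.0098,-0.0288,0],[0.0098,-0.0288,0],[0.0098,-0.0288,0],[0.0098,-0.0288,0],[0.0098,-0.0288,0],[0.0098,-0.0288,0],[0.0098,-0.0288,0],[0,0,0]], delta_rot=[[0,0,0],[0,0,0],[0,0,0],[0,0,0],[0,0,0],[0,0,0],[0,0,0],[0,0,0],[0,0,0],[0,0,0],[0,0,0]], grip=[-1,-1,-1,-1,-1,-1,-1,-1,-1,-1,-1])

```text
clock: 14.68
tool_pos: [0.4624, -0.3232, 0.1899]
eef_rot: [-0.039, 0.999, -0.001, -0.0]
contact_force: [0.1, 1.2, -3.0]
opening: 0.225
finger_force: 25.0
```

```bash
python3 - <<'E'
from h import *
a=snap('top','t2.png'); b=snap('side','s2.png'); s=r.get_state(); print(s['clock'],s['tool_pos'],s['contact_force'],s['opening'])
fx=np.array([.5815,-.0115]);al=.085;Rm=np.array([[np.cos(al),-np.sin(al)],[np.sin(al),np.cos(al)]])
for n,im in(('top',a),('side',b)):
    c=r.get_calibration(n); C=proj(c,np.c_[fx+np.array([[-.147,-.152],[-.003,-.152],[-.003,-.08],[-.147,-.08]])@Rm.T,[.005]*4]); 
    print(n,C.round(0).tolist())
p=cv2.resize(a[165:245,290:400],(550,400),interpolation=2); q=cv2.resize(b[180:280,270:410],(550,393),interpolation=2)[:193*2]
cv2.imwrite('pics/f.png',cv2.resize(np.hstack([p[:386],q]),(800,281)))
E
```

```text
14.775 [ 0.4640457 -0.3195225  0.1898652] [-0.13793337  0.70485941 -1.97407335] 0.22006300834655437
top [[380.0, 224.0], [377.0, 182.0], [356.0, 183.0], [359.0, 225.0]]
side [[333.0, 264.0], [368.0, 235.0], [349.0, 221.0], [313.0, 248.0]]
```

View pics/f.png

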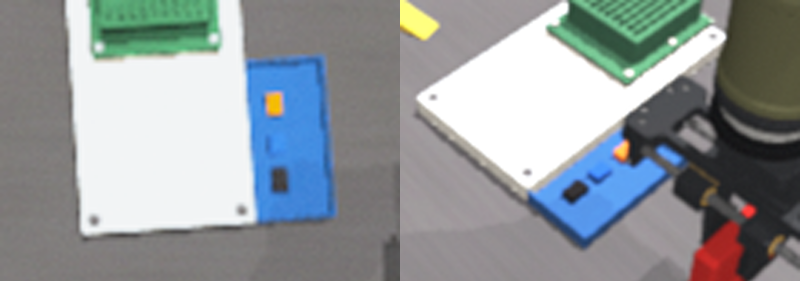

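All three chips lie in the tray, at crop (275,103), (275,143) and (280,180). Now I stand the scraper on the bench and release it.

Call:
play_rows(translation=[[0,0,0.03],[0,0,0.03],[0,0,0.02],[0,0,0.0095],[0,0,0.003],[0,0,0],[0,0,0],[0,0,0],[0,0,0],[0,0,0],[0,0,0],[0,0,-0.02],[0,0,-0.03],[0,0,-0.04],[0,0,-0.04],[0,0,-0.04],[0,0,-0.04]], delta_rot=[[0,0,0],[0,0,0],[0,0,0],[0,0,0],[0,0,0],[0,0,0],[0,0,0],[0,0,0],[0,0,0],[0,0,0],[0,0,0],[0,0,0],[0,0,0],[0,0,0],[0,0,0],[0,0,0],[0,0,0]], grip=[-1,-1,-1,-1,-1,-1,1,1,1,1,1,1,1,1,1,1,1])

```text
clock: 16.9
tool_pos: [0.4636, -0.32, 0.308]
eef_rot: [-0.042, 0.999, 0.0, -0.0]
contact_force: [0.3, -0.3, 0.0]
opening: 0.998
finger_force: 0.0
```

Call:
play_rows(translation=[[0.001,0.0381,0],[0.001,0.0381,0],[0.001,0.0381,0],[0.001,0.0381,0],[0.001,0.0381,0],[0.001,0.0381,0],[0.001,0.0381,0],[0.001,0.0381,0],[0.001,0.0381,0],[0.001,0.0381,0],[0.001,0.0381,0],[0.001,0.0381,0],[0.001,0.0381,0],[0.001,0.0381,0],[0.001,0.0381,0],[0.001,0.0381,0],[0,0,0],[0,0,0],[0,0,0]], delta_rot=[[0,0,0],[0,0,0],[0,0,0],[0,0,0],[0,0,0],[0,0,0],[0,0,0],[0,0,0],[0,0,0],[0,0,0],[0,0,0],[0,0,0],[0,0,0],[0,0,0],[0,0,0],[0,0,0],[0,0,-7.1],[0,0,-7.1],[0,0,0]], grip=[1,1,1,1,1,1,1,1,1,1,1,1,1,1,1,1,1,1,1])

```text
clock: 19.27
tool_pos: [0.3965, 0.2859, 0.3066]
eef_rot: [-0.165, 0.986, 0.0, -0.0]
contact_force: [0.3, -1.2, 0.1]
opening: 0.999
finger_force: 0.0
```

```bash
python3 - <<'E'
from h import *
c,im,s=wr('w3'); print(s['clock'],s['tool_pos'],s['eef_rot'])
m=blob(masks(im)['yel'],proj(c,[.43,.297,.02])[0]); ob=[(c,m)]; print(m.sum())
c1,i1=ld('w1'); o1=(c1,blob(masks(i1)['yel'],(472,150)))
print(fit(WEDGE,ob,[.43,.297,.33,0],False),fit(WEDGE,ob,[.43,.297,.33,0],True)); print(fit(WEDGE,ob+[o1],[.43,.297,.33,0],True))
a=snap('top'); b=snap('side')
for n,i,k in(('top',a,(425,220)),('side',b,(378,295))):
    m=blob(masks(i)['red'],k); print('scr',fit(SCR,[(r.get_calibration(n),m)],[.464,-.32,.08,0],True))
E
```

```text
19.275 [0.39654008 0.28593805 0.30663193] [-1.64727483e-01  9.86339097e-01  6.28164685e-05 -1.94107546e-04]
2814
(array([0.42943129, 0.29754535, 0.33853411]), np.float64(0.030217596769343102)) (array([0.42847879, 0.29693325, 0.33274312, 0.004215  ]), np.float64(0.01985558602038473))
(array([0.42945358, 0.29713538, 0.33162668, 0.00066102]), np.float64(0.026563786637271547))
scr (array([ 0.46387596, -0.31998832,  0.06907606,  0.00557407]), np.float64(0.046335099233019705))
scr (array([ 0.47262787, -0.31557828,  0.0898464 , -0.01353348]), np.float64(0.027231753967352224))
```

The wedge pose is confirmed from two wrist places, and the scraper stands. Grasping the wedge.

Call:
play_rows(translation=[[0,0,0.031],[0,0,0.031],[0,0,0.031],[0,0,0.031],[0,0,0.031],[0,0,0.031],[0,0,0.031],[0,0,0.012],[0,0,0.0056],[0,0,0],[0,0,0],[0,0,0],[0,0,0],[0,0,0],[0,0,0],[0,0,0],[0,0,0],[0,0,0]], delta_rot=[[0,0,0],[0,0,0],[0,0,0],[0,0,0],[0,0,0],[0,0,0],[0,0,0],[0,0,0],[0,0,0],[0,0,0],[0,0,0],[0,0,0],[0,0,0],[0,0,0],[0,0,0],[0,0,0],[0,0,0],[0,0,0]], grip=[1,1,1,1,1,1,1,1,1,1,-1,-1,-1,-1,-1,-1,-1,-1], squeeze=40)

```text
clock: 21.68
tool_pos: [0.3966, 0.2859, 0.0721]
eef_rot: [-0.165, 0.986, -0.0, -0.0]
contact_force: [-0.3, -1.0, 0.0]
opening: 0.384
finger_force: 39.9
```

Call:
play_rows(translation=[[0,0,-0.02],[0,0,-0.03],[0,0,-0.03],[0.0026,-0.0286,0],[0.0026,-0.0286,0],[0.0026,-0.0286,0],[0.0026,-0.0286,0],[0.0026,-0.0286,0],[0.0026,-0.0286,0],[0.0026,-0.0286,0],[0.0026,-0.0286,0],[0.0026,-0.0286,0],[0.0026,-0.0286,0],[0.0026,-0.0286,0],[0,0,0],[0,0,0],[0,0,0.02],[0,0,0.02],[0,0,0.01],[0,0,0]], delta_rot=[[0,0,0],[0,0,0],[0,0,0],[0,0,0],[0,0,0],[0,0,0],[0,0,0],[0,0,0],[0,0,0],[0,0,0],[0,0,0],[0,0,0],[0,0,0],[0,0,0],[0,0,7.05],[0,0,7.05],[0,0,0],[0,0,0],[0,0,0],[0,0,0]], grip=[-1,-1,-1,-1,-1,-1,-1,-1,-1,-1,-1,-1,-1,-1,-1,-1,-1,-1,-1,-1])

```text
clock: 24.18
tool_pos: [0.4719, -0.0205, 0.1016]
eef_rot: [-0.043, 0.999, -0.0, -0.001]
contact_force: [-0.0, -0.7, -0.2]
opening: 0.382
finger_force: 39.9
```

```bash
python3 - <<'E'
from h import *
s=r.get_state(); print(s['clock'],s['tool_pos'],s['eef_rot'],s['contact_force'])
im=snap('side','s3.png'); wr('w4')
fx=np.array([.5815,-.0115]);al=.085;Rm=np.array([[np.cos(al),-np.sin(al)],[np.sin(al),np.cos(al)]])
c=r.get_calibration('side'); print('nose/lip px',proj(c,np.c_[fx+np.array([[-.02,0],[.01,0]])@Rm.T,[.03,.028]]).round(1).tolist())
a=cv2.resize(im[150:250,270:410],(784,560),interpolation=2); cv2.imwrite('pics/g.png',a)
E
```

```text
24.175 [ 0.47189425 -0.02051718  0.10162558] [-4.3253662e-02  9.9906392e-01 -1.0463074e-04 -6.2765192e-04] [-0.02593139 -0.72581079 -0.15732291]
nose/lip px [[325.7, 203.9], [332.7, 199.5]]
```

View pics/g.png

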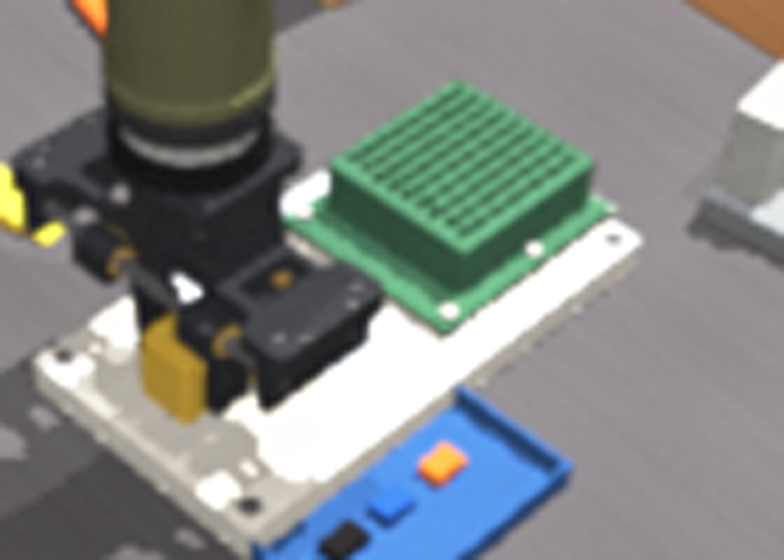

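The wedge hovers over the near plate, with its tail at crop (172,370) and clear of the chips. Lowering to the plate.

Call:
play_rows(translation=[[0,0,0.004],[0,0,0.0025],[0,0,0.001],[0,0,0.0005],[0,0,0]], delta_rot=[[0,0,0],[0,0,0],[0,0,0],[0,0,0],[0,0,0]], grip=[-1,-1,-1,-1,-1])

```text
clock: 24.9
tool_pos: [0.4722, -0.0207, 0.0941]
eef_rot: [-0.043, 0.999, 0.0, 0.0]
contact_force: [-0.1, -0.1, -1.5]
opening: 0.38
finger_force: 39.9
```

Call:
play_rows(translation=[[0,0,0.0005],[0,0,0.0005],[0,0,0]], delta_rot=[[0,0,0],[0,0,0],[0,0,0]], grip=[-1,-1,-1])

```text
clock: 25.28
tool_pos: [0.4722, -0.0207, 0.0941]
eef_rot: [-0.043, 0.999, -0.0, 0.0]
contact_force: [-1.0, 0.2, 10.6]
opening: 0.383
finger_force: 40.0
```

Call:
play_rows(translation=[[0,0,-0.0005],[-0.005,0,0],[-0.006,0,0],[-0.006,0,0],[-0.006,0,0],[-0.006,0,0],[-0.005,0,0],[-0.003,0,0],[0,0,0],[0,0,0]], delta_rot=[[0,0,0],[0,0,0],[0,0,0],[0,0,0],[0,0,0],[0,0,0],[0,0,0],[0,0,0],[0,0,0],[0,0,0]], grip=[-1,-1,-1,-1,-1,-1,-1,-1,-1,-1])

```text
clock: 26.52
tool_pos: [0.5064, -0.0183, 0.0941]
eef_rot: [-0.043, 0.999, -0.001, -0.002]
contact_force: [-6.3, -1.6, 11.6]
opening: 0.382
finger_force: 40.0
```

```bash
python3 - <<'E'
from h import *
s=r.get_state(); print(s['clock'],s['tool_pos'],s['contact_force'])
im=snap('side','s4.png'); snap('top','t4.png')
A=cv2.imread('pics/s3.png')[165:205,320:385]; B=im[165:205,320:385]
cv2.imwrite('pics/h.png',cv2.resize(im[150:230,290:400],(770,560),interpolation=2))
E
```

```text
26.525 [ 0.50635523 -0.0183196   0.09409831] [-6.32666447 -1.57439805 11.5667447 ]
```

Call:
play_rows(translation=[[0,0,-0.0005],[-0.003,0,0],[-0.003,0,0],[-0.003,0,0],[0,0,0],[0,0,0]], delta_rot=[[0,0,0],[0,0,0],[0,0,0],[0,0,0],[0,0,0],[0,0,0]], grip=[-1,-1,-1,-1,-1,-1])

```text
clock: 27.38
tool_pos: [0.5152, -0.0172, 0.0941]
eef_rot: [-0.043, 0.999, -0.001, -0.003]
contact_force: [-8.2, -0.8, 9.4]
opening: 0.383
finger_force: 40.0
```

Call:
play_rows(translation=[[-0.003,0,0],[-0.003,0,0],[-0.003,0,0],[-0.002,0,0],[0,0,0],[0,0,0]], delta_rot=[[0,0,0],[0,0,0],[0,0,0],[0,0,0],[0,0,0],[0,0,0]], grip=[-1,-1,-1,-1,-1,-1])

```text
clock: 28.12
tool_pos: [0.5223, -0.0171, 0.094]
eef_rot: [-0.043, 0.999, -0.002, -0.007]
contact_force: [-16.4, -0.2, 17.2]
opening: 0.381
finger_force: 40.0
```

```bash
cat >> h.py <<'E'
fx=np.array([.5815,-.0115]);al=.085;Rm=np.array([[np.cos(al),-np.sin(al)],[np.sin(al),np.cos(al)]])
def tw(P):
    P=np.atleast_2d(P); return np.c_[fx+P[:,:2]@Rm.T,P[:,2]]
def coverpts(th,P):
    P=np.array(P,float).copy(); dx=P[:,0]-.148; dz=P[:,2]-.028
    P[:,0]=.148+dx*np.cos(th)+dz*np.sin(th); P[:,2]=.028-dx*np.sin(th)+dz*np.cos(th); return tw(P)
HP=np.array([[x,y,.073] for x in np.linspace(.034,.146,15) for y in np.linspace(-.055,.055,12)]+[[.033,y,z] for y in np.linspace(-.055,.055,12) for z in np.linspace(.036,.07,6)])
def coverangle(cam,im0,im1):
    c=r.get_calibration(cam); g0,g1=[cv2.GaussianBlur(cv2.cvtColor(i,6).astype(np.float32),(0,0),.6) for i in(im0,im1)]
    s=lambda g,p:cv2.remap(g,p[:,0].astype(np.float32),p[:,1].astype(np.float32),cv2.INTER_CUBIC)[:,0]
    ref=s(g0,proj(c,coverpts(0,HP)))
    ths=np.arange(-.02,.1,.002); e=[np.median(abs(s(g1,proj(c,coverpts(t,HP)))-ref)) for t in ths]
    ee=[np.mean(np.minimum(abs(s(g1,proj(c,coverpts(t,HP)))-ref),25)) for t in ths]
    return ths[np.argmin(e)],min(e),ths[np.argmin(ee)],min(ee),ee[10]
E
python3 - <<'E'
from h import *
s=r.get_state(); print(s['clock'],s['tool_pos'],s['contact_force'])
b=snap('side','s5.png'); t=snap('top','t5.png')
for n in('s2','s3','s4'): print(n,coverangle('side',cv2.imread('pics/side0.png'),cv2.imread(f'pics/{n}.png')))
print('now',coverangle('side',cv2.imread('pics/side0.png'),b),coverangle('side',cv2.imread('pics/s3.png'),b),coverangle('side',cv2.imread('pics/s4.png'),b))
E
```

```text
28.125 [ 0.52228845 -0.01708795  0.09402874] [-16.40104931  -0.22121529  17.18103068]
s2 (np.float64(-0.02), np.float32(16.422018), np.float64(-0.02), np.float32(16.166237), np.float32(18.100523))
s3 (np.float64(-0.014000000000000005), np.float32(11.002033), np.float64(-0.012000000000000007), np.float32(11.189438), np.float32(12.352556))
s4 (np.float64(-0.014000000000000005), np.float32(11.455257), np.float64(-0.012000000000000007), np.float32(12.132281), np.float32(13.281693))
now (np.float64(-0.00800000000000001), np.float32(13.497833), np.float64(-0.0020000000000000157), np.float32(13.625979), np.float32(13.626059)) (np.float64(0.011999999999999972), np.float32(3.604145), np.float64(0.013999999999999974), np.float32(7.985517), np.float32(9.241573)) (np.float64(0.011999999999999972), np.float32(2.7885437), np.float64(0.013999999999999974), np.float32(6.00394), np.float32(7.2268753))
```

Call:
play_rows(translation=[[0,0,-0.0008],[-0.003,0,0],[-0.003,0,0],[-0.002,0,0],[0,0,0],[0,0,0]], delta_rot=[[0,0,0],[0,0,0],[0,0,0],[0,0,0],[0,0,0],[0,0,0]], grip=[-1,-1,-1,-1,-1,-1])

```text
clock: 28.98
tool_pos: [0.5336, -0.016, 0.0941]
eef_rot: [-0.043, 0.999, -0.001, -0.004]
contact_force: [-8.1, -1.5, 3.2]
opening: 0.384
finger_force: 40.0
```

```bash
python3 - <<'E'
from h import *
s=r.get_state(); print(s['clock'],s['tool_pos'],s['eef_rot'],s['contact_force'],s['moment'])
b=snap('side','s6.png')
for n in('s3','s4','s5'): print(n,coverangle('side',cv2.imread(f'pics/{n}.png'),b))
E
```

```text
28.975 [ 0.53362699 -0.01599436  0.09410656] [-0.04285134  0.99907354 -0.00104009 -0.00383838] [-8.06820937 -1.45223724  3.19895478] [-0.18961634  1.44211453 -0.02832057]
s3 (np.float64(0.05399999999999994), np.float32(5.627846), np.float64(0.03999999999999995), np.float32(10.020792), np.float32(12.484226))
s4 (np.float64(0.03799999999999995), np.float32(4.1163254), np.float64(0.03799999999999995), np.float32(8.245524), np.float32(10.4780445))
s5 (np.float64(0.025999999999999957), np.float32(3.2800522), np.float64(0.023999999999999962), np.float32(6.262767), np.float32(7.7935896))
```

Call:
play_rows(translation=[[0,0,0],[0,0,0],[0,0,0],[0,0,0],[0,0,0],[0,0,0],[0,0,0],[0,0,0]], delta_rot=[[0,0,0],[0,0,0],[0,0,0],[0,0,0],[0,0,0],[0,0,0],[0,0,0],[0,0,0]], grip=[-1,-1,-1,-1,-1,-1,-1,-1])

```text
clock: 30.02
tool_pos: [0.5336, -0.016, 0.0941]
eef_rot: [-0.043, 0.999, -0.001, -0.004]
contact_force: [-7.1, 0.1, 3.6]
opening: 0.38
finger_force: 40.0
```

```bash
python3 - <<'E'
from h import *
s=r.get_state(); print(s['clock'],s['tool_pos'],s['contact_force'],s['finger_force'])
b=snap('side','s7.png'); print(coverangle('side',cv2.imread('pics/s4.png'),b),coverangle('side',cv2.imread('pics/s6.png'),b))
c,im,_=wr('w5')
p=cv2.resize(b[150:300,260:420],(427,400),interpolation=2); q=cv2.resize(im,(373,233))
q=cv2.copyMakeBorder(q,0,167,0,0,0); cv2.imwrite('pics/z.png',np.hstack([p,q]))
E
```

```text
30.025 [ 0.53364408 -0.0159922   0.09410312] [-7.09140146  0.08339966  3.62543558] 39.97839708812535
(np.float64(0.03799999999999995), np.float32(3.9869995), np.float64(0.03799999999999995), np.float32(8.219377), np.float32(10.494005)) (np.float64(-1.734723475976807e-17), np.float32(0.2624035), np.float64(-1.734723475976807e-17), np.float32(0.32931682), np.float32(0.32931682))
```

View pics/z.png

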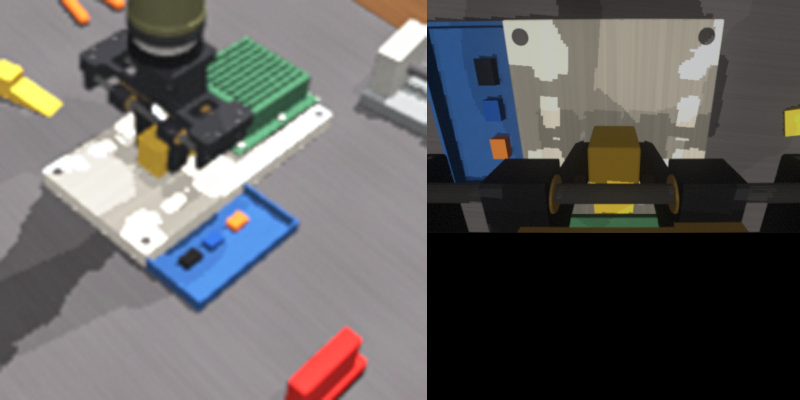

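The wedge is held mid-width under the cover edge (right crop at (613,205)), the chips are in the tray, the scraper stands, and the cover is steady at about 0.038 rad. Handing in.

```bash
python3 -c "
from plant import r
print(r.finish_job())"
```

```text
the job is handed in; nothing more can be done
None
```

The job is handed in with no verdict returned: the three chips lie in the tray, the scraper stands released on the bench, and the gripped wedge holds the cover's front edge up an estimated 5 to 6 mm (about 0.038 rad by side camera), steady over the last second.

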